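# Shut the tagged valve in the torch-gas box

### The job

A torch is being taken out of service, so its gas must be shut off at the box. Using nothing but pushes of the fingertips, slide the loose cover of the gas box, which has an upturned lip at its front, all the way back onto the rear deck, then push the lever that wears the round tag fully shut, clockwise until it stands square across its pipe against its stop. Do not lift the cover or pick anything up, leave the two untagged levers and the things round the box where they are, and leave the cover slid back so that the shut lever can be seen.

Things in the scene. Friction and masses are not known exactly. Their poses are not given: they have to be found in the camera images.
- gas_box: grey sheet-metal box screwed to the bench, 230 (x) x 328 (y) x 70 mm. Origin: centre of its underside; +x to its rear, +y left, +z up. Front half: open bay, box x -109 to -4, y -150 to 150 mm, with three brass valves in a row along y; rear half: flat deck 62 mm high. Front wall and bay ledges 62 mm high; side and rear walls 70 mm. Brass couplings stand out 23 mm in front, a copper tube 60 mm on the left
- cover: loose sheet-steel plate, 116 (x) x 313 (y) x 3 mm, 0.4 kg, lying on the box's rim over the bay between the side walls (2 mm play), held only by its weight. Origin: centre of its underside, 62 mm above the bench; axes as the box. Origin at box x -53 mm when closed, -53 to -40 at the start, +52 against the rear wall. Pushing takes 1 to 5 N
- cover_lip (a point): middle of the front face of the cover's lip, 73 mm above the bench, 58 mm in front of the cover's origin. The lip is the plate's front edge folded up: 3 mm thick, 283 mm wide, top 79 mm above the bench
- tagged_lever (a joint): angle (rad) of the lever with the round tag about its vertical pivot. 0: open, lever points to the box's front (-x), in line with its pipe. Grows clockwise seen from above to 1.571: shut, against the stop, pointing to the box's +y. Starts at 0 to 0.3. Stiff (0.1 N m, 2.5 N at 40 mm), stays where it is left
- tagged_axis (a point): point on the tagged lever's pivot axis, at the lever's mid height, 45 mm above the bench, box x -36 mm. Tag: flat brass disc 33 mm across, 2 mm thick, under the hexagon nut on the pivot (nut top 58 mm above the bench). The tagged valve may be in any of three places: box y -105, -10 or 85 mm. The point's axes are the box's
- tagged_push (a point): point on the centre line of the tagged lever, 40 mm from its axis, 45 mm above the bench. The steel lever reaches 50 mm from the axis, is 13 mm wide here and 14 mm high (38 to 52 mm above the bench)
- plain_a_push (a point): the same point, 40 mm out, on the lever of one of the two valves without a tag (lever of the same shape and size, 10.5 mm nut on a 21 mm hub); must stay as it is, open, within 0.3 rad of the line of its pipe
- plain_b_push (a point): the same point, 40 mm out, on the lever of the other valve without a tag; must stay as it is, open, within 0.3 rad of the line of its pipe
- flux_jar: white plastic jar with a purple cap, 58 mm across, 83 mm high, to the right of the box; bystander; origin at the centre of its foot
- shot_glass: small glass tumbler, 41 mm across, 47 mm high, to the left of the box; bystander; origin at the centre of its foot
- copper_tongs: copper pickling tongs, 209 mm long (y), 29 mm wide, 12 mm high, lying on the bench in front of the box, to the right; bystander; origin at the centre of the underside

How it is judged:
By the outcome, as a careful person would: the job done as asked, in the order asked, and still so for the second after the job is handed in, with the robot touching nothing.
It also fails if it takes over 42 s, if anything falls off the work surface, if the arm or the gripper's body presses on something with over 40 N, if the wrist force passes 120 N, or if a joint passes its speed limit or range.

### The arm

A 6-joint arm with a two-finger parallel gripper is mounted at the origin on a cart in front of the work surface, level with it; the furniture and walls round the work are solid. World frame = base frame: x ahead of the robot, y to its left, z up, the work surface at z = 0. Lengths are in mm, angles in rad, forces in N, time in s.
With the tool pointing down it reaches from about 425 to 925 mm from the base axis. Payload 12.5 kg.
Tool frame: the origin (TCP) lies midway between the tips of the shut fingers; the grasp point (between the pads) lies 19 mm behind it; z points along the fingers, y is the line along which they close (so a half turn about z gives the same grasp; the last joint's range is limited). The gripper opens to 85 mm and grips with 20 to 120 N. Pads are 22 mm wide; open, the fingers measure 114 mm over their backs; the gripper's body (76 mm by 85 mm) begins 54 mm behind the grasp point. The pads swing forward as they close: fully open they stand 13 mm farther back than shut.
Start: joints at [1.213, 0.491, 1.559, -0, 1.092, -0.106], TCP at [155.699, 605.312, 231.327] pointing down, gripper open.
Joint ranges: [-3.1, 3.1], [-0.84, 2.19], [0.05, 2.79], [-1.13, 4.28], [0.06, 2.93], [-2.69, 2.69]. Speed limits (rad/s): [2.22, 2.22, 2.79, 3.14, 3.14, 3.14].

### API

Orientations are given as a unit quaternion [w, x, y, z].
In Python, from cell import env gives the robot as it stands.
- The arm moves only by the tool move_arm, never from a script. Its argument "targets" is a list that holds one entry, the list of rows, each a list of 6 numbers: the shift along the tool's x, y, z in cm, then the turn, a rotation vector about the tool's x, y, z in degrees. In form: [[[dx, dy, dz, wx, wy, wz], ...]]. A call has 1 to 12 rows; each row shifts and turns the commanded pose from where the row before left it, along the tool's axes as they then stand; what a row does not reach is not made up. A row lasts 1/12 s, in which the tool goes at most 41.7 mm and 7.16 degrees, less where a joint would pass 70% of its speed; a pose out of reach is approached as far as the arm can. A call with a gripper value outside its range is refused whole. "gripper" is the closure, from 0 (fully open) to 1 (shut), set as the call begins (left out, the last holds). The fingers move at their own pace and stop on an object; the grip force is fixed at half the most. Time passes only in rows, so rows that do not move let the fingers close. It gives the time, the measured TCP pose, the force, the opening and the grip force at its end, in the units of the state.
- env.get_obs(): the state, without advancing time (a new reading comes with each control period).
- env.camera(name): name is "side" or "top"; returns the picture (480x640x3 uint8, red, green, blue); there is no depth.
- env.calibration(name): a dict with "K" (3x3 intrinsics, pixels), "position" and "rotation" of the camera in the world. Camera axes: x right, y down, z forward; pixel columns grow to the right and rows downward; lengths in mm; the calibration is good to about 2 mm. A picture is of the moment at which its call begins. calibration takes no time and is no camera call.
- env.job_done(): hands the job in; it is judged then, once.
The state is a dict: "t": time; "q": joint angles; "joint_velocities": joint speeds; "joint_efforts": joint torques, N m; "tcp_pos": TCP position; "tcp_rot": TCP orientation; "force": force on the tool from outside, world axes, zero at the start; "wrist_torque": the same for the moment, N m; "grip_width": finger opening in mm; "finger_force": force on a finger pad.
Only numpy, scipy, OpenCV 4.12 (cv2) and the standard library are available. Lean on these libraries where they do the work, as an engineer would, in place of code of your own. Each camera call takes 0.05 s, during which the arm holds its last target. There are 200 camera calls.

## Working session

There is one attempt and no reset: what is moved stays moved. The work goes in short steps, Python scripts to look and compute and a tool call to move; the robot and the scene stay as the last step left them, time stands still between calls to the robot, and variables do not carry over. Pictures are saved under pics/ and viewed, at most 10 in all, crops included, and the job is handed in when it is done.

Besides the shell and the picture viewer there is one more tool, called after ">>>" by a JSON object that holds its "fn" and its "kwargs", one argument or row to a line. move_arm: Moves the arm, as the interface text tells. Its arguments: {"type":"object","properties":{"targets":{"type":"array","items":{"type":"array","items":{"type":"array","items":{"type":"number"}}}},"gripper":{"type":"number"}},"required":["targets"]}

```bash
mkdir -p pics; python3 - <<'E'
from cell import env
import cv2
for n in("top","side"):
    cv2.imwrite(f"pics/{n}0.png",env.camera(n)[:,:,::-1]); print(n,env.calibration(n))
o=env.get_obs();print(o["t"],o["tcp_pos"],o["tcp_rot"],o["grip_width"])
E
```

```text
top {'K': array([[516.68833121,   0.        , 306.67768612],
       [  0.        , 516.68833121, 232.56478068],
       [  0.        ,   0.        ,   1.        ]]), 'position': array([ 363.85734405,   65.62288986, 1041.05065526]), 'rotation': array([ 0.0431261 , -0.70329851,  0.70662122, -0.0647905 ])}
side {'K': array([[563.4489571 ,   0.        , 325.01835842],
       [  0.        , 563.4489571 , 244.68930442],
       [  0.        ,   0.        ,   1.        ]]), 'position': array([   98.19560641, -1008.8522463 ,   485.92619982]), 'rotation': array([-0.56170406,  0.80733497, -0.15040916,  0.10037866])}
0.1 [155.63751178 605.08380044 230.76287137] [-1.11309871e-04  1.25567355e-01  9.92084953e-01 -5.21849186e-04] 85.44078153432396
```

View pics/top0.png

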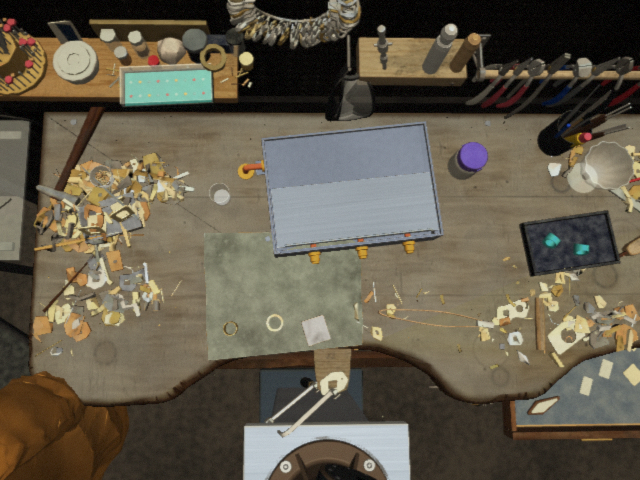

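View pics/side0.png

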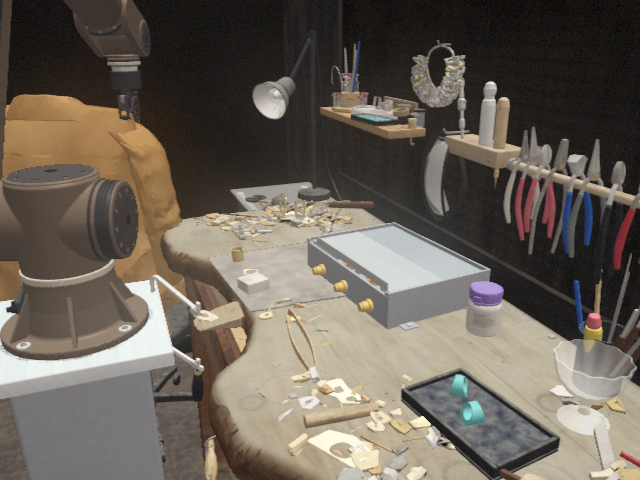

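The top view shows the box with rim corners near (265,138), (427,124), (441,236) and (275,255). The jar is at (472,156), the glass at (220,193) and the tongs near (430,318). I'll enlarge the box.

```bash
cat > h.py <<'E'
import numpy as np
from scipy.spatial.transform import Rotation as R
from cell import env
def rot(q): return R.from_quat([q[1],q[2],q[3],q[0]]).as_matrix()
def ray(n,uv,z):
    c=env.calibration(n); d=rot(c["rotation"])@np.linalg.solve(c["K"],[uv[0],uv[1],1]); p=np.array(c["position"])
    return p+d*(z-p[2])/d[2]
def proj(n,P):
    c=env.calibration(n); v=c["K"]@(rot(c["rotation"]).T@(np.array(P)-c["position"])); return v[:2]/v[2]
def crop(img,x0,y0,w,h,s,name):
    import cv2
    cv2.imwrite(name,cv2.resize(img[y0:y0+h,x0:x0+w,::-1],None,fx=s,fy=s,interpolation=cv2.INTER_CUBIC))
E
python3 - <<'E'
from h import *
import cv2
crop(cv2.imread("pics/top0.png")[:,:,::-1],250,115,200,150,4,"pics/c1.png")
for p in [(265,138),(427,124),(441,236),(275,255)]: print(ray("top",p,70))
E
```

```text
[700.37039614 115.3541048   70.        ]
[ 730.34219673 -204.70903233   70.        ]
[ 506.07800411 -222.14498211   70.        ]
[470.67225957  95.3270326   70.        ]
```

View pics/c1.png

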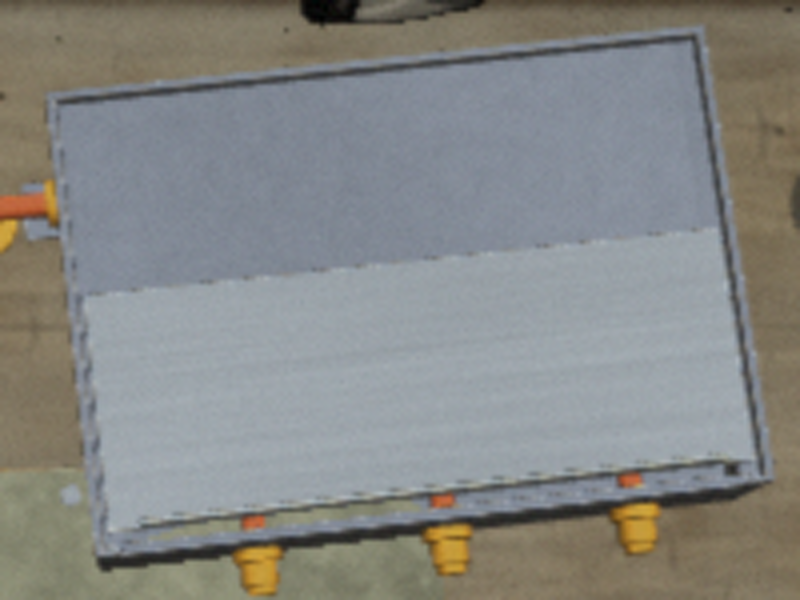

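Crop: rear corners at (48,95) and (704,28), front corners at (100,560) and (772,478), lip from (140,525) to (730,460), and cover rear edge from (85,295) to (718,228). All are in 4x crop pixels. The levers are still hidden.

```bash
cat >> h.py <<'E'
def w2p(par,P):
    x,y,a=par;c,s=np.cos(a),np.sin(a); P=np.array(P,float); return np.array([x+c*P[0]-s*P[1],y+s*P[0]+c*P[1],P[2]])
E
python3 - <<'E'
from h import *
from scipy.optimize import least_squares
f=lambda u:(250+u[0]/4,115+u[1]/4)
M=[([115,164,70],(48,95)),([115,-164,70],(704,28)),([-115,164,70],(99,553)),([-115,-164,70],(772,470))]
r=least_squares(lambda p:np.concatenate([proj("top",w2p(p,m))-f(u) for m,u in M]),[600,-50,.08])
print(r.x,r.fun)
x,y,a=r.x
def box(uv,z):
    P=ray("top",f(uv),z); return R.from_euler('z',-a).as_matrix()@(P-[x,y,0])
for u,z in [((140,525),79),((730,460),79),((85,295),65),((718,228),65)]: print(box(u,z))
for u in [(472,156)]: print("jar",ray("top",u,83))
print("glass",ray("top",(220,193),20),ray("top",(380,315),0))
for yy in(-105,-10,85): print(w2p(r.x,[-36,yy,45]))
q=env.get_obs()["tcp_rot"];print(rot(q))
E
```

```text
[ 6.05251468e+02 -5.30691248e+01  1.12993174e-01] [-0.84608065 -1.08555452  0.0089712  -1.70175946 -0.59247353  0.79277254
  1.45753994  1.73712893]
[-103.79692078  142.04692901   79.        ]
[-105.34623668 -139.67244806   79.        ]
[ 12.37174322 155.68298001  65.        ]
[  10.99607764 -155.99829135   65.        ]
jar [ 660.88689032 -286.31507055   83.        ]
glass [602.07426034 207.74943558  20.        ] [ 357.03983406 -112.41786708    0.        ]
[ 581.32009099 -161.45865008   45.        ]
[570.60856658 -67.06445934  45.        ]
[559.89704217  27.32973139  45.        ]
[[-9.68465654e-01  2.49146852e-01 -3.51912141e-04]
 [ 2.49147084e-01  9.68465134e-01 -1.00748368e-03]
 [ 8.98032519e-05 -1.06339122e-03 -9.99999431e-01]]
```

>>> {"fn": "move_arm", "kwargs": {
  "targets": [
    [[0,0,0,0,0,-7],[0,0,0,0,0,-7],[0,0,0,0,0,-6.9],[-2,-3.2,0,0,0,0],[-2,-3.2,0,0,0,0],[-2,-3.2,0,0,0,0],[-2,-3.2,0,0,0,0],[-2,-3.2,0,0,0,0],[-2,-3.2,0,0,0,0],[-2,-3.2,0,0,0,0],[-2,-3.2,0,0,0,0],[-2,-3.2,0,0,0,0]]
  ],
  "gripper": 0
}}

```text
t: 1.1
tcp_pos: [367.7, 337.8, 231.2]
tcp_rot: [-0.0, -0.057, 0.998, -0.0]
force: [0.9, 1.2, 0.5]
grip_width: 85.6
finger_force: 0.0
```

```bash
cat >> h.py <<'E'
BOX=[605.25,-53.07,0.113]
def st():
    o=env.get_obs(); p=R.from_euler('z',-BOX[2]).as_matrix()@(np.array(o["tcp_pos"])-[BOX[0],BOX[1],0])
    T=rot(o["tcp_rot"]); yaw=np.degrees(np.arctan2(T[1,1],T[0,1])-BOX[2])-90
    F=R.from_euler('z',-BOX[2]).as_matrix()@np.array(o["force"])
    print("t",o["t"],"box",p.round(1),"yaw",round(yaw,1),"tiltz",T[:,2].round(3),"F",F.round(1),"grip",round(o["grip_width"],1),"q",np.round(o["q"],2))
E
python3 -c "from h import *; st()"
```

```text
t 1.1 box [-191.9  415.2  231.2] yaw 0.0 tiltz [-0. -0. -1.] F [1.  1.1 0.5] grip 85.6 q [ 0.61  0.31  1.86  0.    0.97 -1.07]
```

>>> {"fn": "move_arm", "kwargs": {
  "targets": [
    [[-0.5,-3.5,0.9,0,0,0],[-0.5,-3.5,0.9,0,0,0],[-0.5,-3.5,0.9,0,0,0],[-0.5,-3.5,0.9,0,0,0],[-0.5,-3.5,0.9,0,0,0],[-0.5,-3.5,0.9,0,0,0],[-0.4,-3.5,1.2,0,0,0],[-0.4,-3.4,1.2,0,0,0],[-0.4,-3.4,1.2,0,0,0],[-0.4,-3.4,1.2,0,0,0],[-0.2,-3.4,1.4,0,0,0],[0,-3.4,1.4,0,0,0]]
  ]
}}

```text
t: 2.1
tcp_pos: [461.8, -69.3, 100.6]
tcp_rot: [0.0, -0.056, 0.998, -0.0]
force: [0.4, 0.5, 0.0]
grip_width: 85.4
finger_force: 0.0
```

>>> {"fn": "move_arm", "kwargs": {
  "targets": [
    [[0,0,1.5,0,0,0],[0,0,1.5,0,0,0],[0,0,1.4,0,0,0],[0,0,0,0,0,0]]
  ]
}}

```text
t: 2.43
tcp_pos: [460.5, -67.5, 55.2]
tcp_rot: [-0.002, -0.056, 0.998, 0.001]
force: [0.3, 0.6, 0.3]
grip_width: 85.3
finger_force: 0.0
```

```bash
python3 -c "
from h import *; st()
crop(env.camera('side'),300,190,200,150,4,'pics/s1.png')"
```

```text
t 2.4333 box [-145.5    1.9   55.2] yaw -0.0 tiltz [-0.004  0.001 -1.   ] F [0.3 0.6 0.3] grip 85.3 q [-0.29  0.56  2.1   0.    0.48 -1.97]
```

View pics/s1.png

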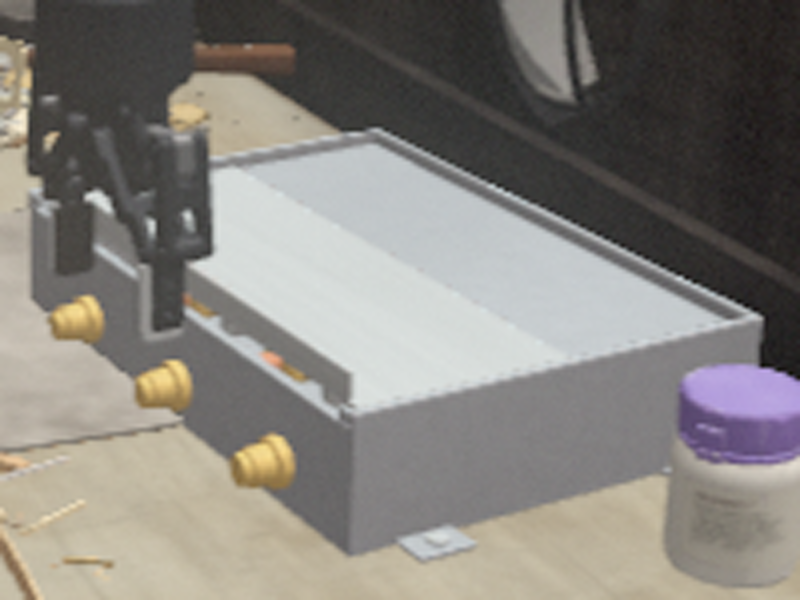

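The side view shows both open fingers in front of the lip, with the near tip's bottom at crop (165,335). I'll check that height before pushing.

```bash
python3 -c "
from h import *
for z in(55,62,68,75): print(z,[((proj('side',w2p(BOX,[x,y,z]))-[300,190])*4).round(0) for x,y in((-134,-55),(-156,-55),(-134,-42))])"
```

```text
55 [array([192., 363.]), array([151., 373.]), array([179., 353.])]
62 [array([192., 350.]), array([151., 359.]), array([179., 340.])]
68 [array([193., 338.]), array([151., 347.]), array([179., 328.])]
75 [array([193., 324.]), array([151., 333.]), array([179., 314.])]
```

>>> {"fn": "move_arm", "kwargs": {
  "targets": [
    [[-1,0,0,0,0,0],[-1,0,0,0,0,0],[-1,0,0,0,0,0],[-1,0,0,0,0,0],[-1,0,0,0,0,0],[-1,0,0,0,0,0],[0,0,0,0,0,0]]
  ]
}}

```text
t: 3.07
tcp_pos: [523.5, -60.6, 57.5]
tcp_rot: [0.001, -0.057, 0.998, -0.0]
force: [-0.5, -1.0, -0.5]
grip_width: 85.7
finger_force: 0.0
```

>>> {"fn": "move_arm", "kwargs": {
  "targets": [
    [[-1,0,0,0,0,0],[-1,0,0,0,0,0],[-1,0,0,0,0,0],[-1,0,0,0,0,0],[-1,0,0,0,0,0],[-0.5,0,0,0,0,0],[0,0,0,0,0,0]]
  ]
}}

```text
t: 3.65
tcp_pos: [577.2, -54.5, 57.2]
tcp_rot: [0.001, -0.057, 0.998, -0.0]
force: [-0.9, -0.3, 0.4]
grip_width: 85.4
finger_force: 0.0
```

```bash
python3 -c "
from h import *; st()
crop(env.camera('top'),250,115,200,150,4,'pics/t2.png')"
```

```text
t 3.65 box [-28.    1.8  57.2] yaw 0.0 tiltz [ 0.001 -0.    -1.   ] F [-1.  -0.2  0.4] grip 85.4 q [-0.21  0.65  1.83  0.    0.66 -1.89]
```

View pics/t2.png

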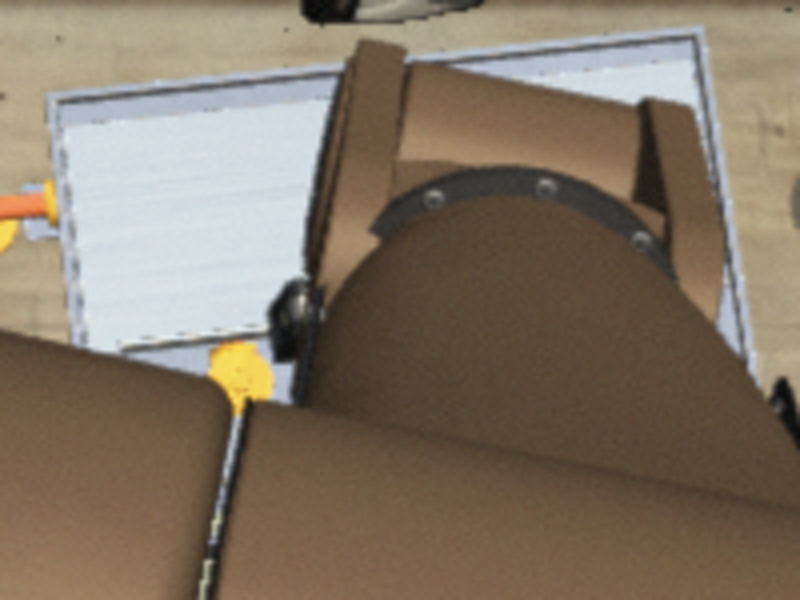

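The cover has moved; its rear edge is about 12 mm from the rear wall. The round tag shows on the left valve at crop (242,373), so the tagged valve is the one at y=85. I'll finish the push.

>>> {"fn": "move_arm", "kwargs": {
  "targets": [
    [[-0.5,0,0,0,0,0],[-0.4,0,0,0,0,0],[-0.2,0,0,0,0,0],[0,0,0,0,0,0]]
  ]
}}

```text
t: 4.03
tcp_pos: [587.1, -53.3, 57.3]
tcp_rot: [0.0, -0.056, 0.998, -0.0]
force: [-0.9, -0.1, 0.2]
grip_width: 85.0
finger_force: 0.0
```

>>> {"fn": "move_arm", "kwargs": {
  "targets": [
    [[-0.2,0,0,0,0,0],[0,0,0,0,0,0]]
  ]
}}

```text
t: 4.2
tcp_pos: [588.6, -53.0, 57.3]
tcp_rot: [-0.0, -0.056, 0.998, 0.0]
force: [-2.0, -0.2, 1.2]
grip_width: 85.4
finger_force: 0.9
```

>>> {"fn": "move_arm", "kwargs": {
  "targets": [
    [[-0.2,0,0,0,0,0],[0,0,0,0,0,0]]
  ]
}}

```text
t: 4.37
tcp_pos: [589.0, -52.6, 57.2]
tcp_rot: [-0.002, -0.056, 0.998, 0.001]
force: [-11.4, 0.4, 5.5]
grip_width: 85.2
finger_force: 5.3
```

>>> {"fn": "move_arm", "kwargs": {
  "targets": [
    [[-0.1,0,0,0,0,0],[0,0,0,0,0,0]]
  ]
}}

```text
t: 4.53
tcp_pos: [589.1, -52.6, 57.2]
tcp_rot: [-0.003, -0.056, 0.998, 0.001]
force: [-16.0, -1.4, 7.7]
grip_width: 85.6
finger_force: 7.8
```

>>> {"fn": "move_arm", "kwargs": {
  "targets": [
    [[-0.1,0,0,0,0,0],[0,0,0,0,0,0]]
  ]
}}

```text
t: 4.7
tcp_pos: [589.1, -52.6, 57.2]
tcp_rot: [-0.004, -0.056, 0.998, 0.001]
force: [-21.0, -2.7, 11.2]
grip_width: 85.3
finger_force: 10.5
```

```bash
python3 -c "
from h import *; st()"
```

```text
t 4.7 box [-16.    2.3  57.2] yaw -0.0 tiltz [-0.008  0.001 -1.   ] F [-21.1  -0.3  11.2] grip 85.3 q [-0.2   0.67  1.79 -0.    0.69 -1.88]
```

>>> {"fn": "move_arm", "kwargs": {
  "targets": [
    [[1,0,0,0,0,0],[2,0,0,0,0,0],[1,0,-2,0,0,0],[0,0,-3,0,0,0],[0,0,-3.5,0,0,0],[0,-3,-2.5,0,0,0],[0,-3.5,0,0,0,0],[0,-3.5,0,0,0,0],[0,-3.5,0,0,0,0],[0,-3.5,0,0,0,0],[0,-3.5,0,0,0,0],[0,-3,0,0,0,0]]
  ],
  "gripper": 1
}}

```text
t: 5.7
tcp_pos: [579.6, -293.1, 167.5]
tcp_rot: [0.001, -0.056, 0.998, -0.0]
force: [-0.2, -0.4, 0.4]
grip_width: 0.1
finger_force: 0.0
```

```bash
python3 -c "
from h import *; st()
crop(env.camera('top'),250,115,200,150,4,'pics/t3.png')"
```

```text
t 5.7 box [ -52.5 -235.6  167.5] yaw -0.0 tiltz [ 0.001 -0.001 -1.   ] F [-0.2 -0.3  0.4] grip 0.1 q [-0.57  0.59  1.56  0.    0.99 -2.25]
```

View pics/t3.png

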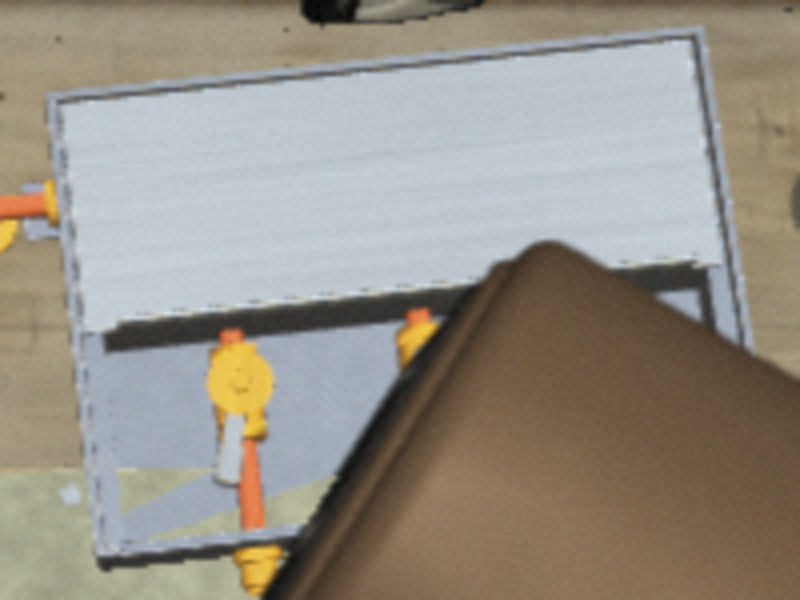

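The cover lies against the rear wall. The tagged valve's pivot is at crop (240,379) and its lever tip at (228,482).

```bash
python3 -c "
from h import *
for u,z in (((240,379),58),((228,482),52),((233,430),52)):
    P=ray('top',(250+u[0]/4,115+u[1]/4),z); print(R.from_euler('z',-BOX[2]).as_matrix()@(P-[BOX[0],BOX[1],0]))"
```

```text
[-35.85707666  85.76950924  58.        ]
[-84.44820528  97.31185746  52.        ]
[-59.36851903  91.83626288  52.        ]
```

>>> {"fn": "move_arm", "kwargs": {
  "targets": [
    [[0.33,3.31,0,0,0,0],[0.33,3.31,0,0,0,0],[0.33,3.31,0,0,0,0],[0.33,3.31,0,0,0,0],[0.33,3.31,0,0,0,0],[0.33,3.31,0,0,0,0],[0.33,3.31,0,0,0,0],[0.33,3.31,0,0,0,0],[0.33,3.31,0,0,0,0],[0,0,3,0,0,6.6],[0,0,3,0,0,6.6],[0,0,0,0,0,0]]
  ]
}}

```text
t: 6.75
tcp_pos: [514.6, 2.9, 103.8]
tcp_rot: [-0.003, 0.061, 0.998, 0.0]
force: [-0.9, -0.3, -0.7]
grip_width: 0.2
finger_force: 0.0
```

```bash
python3 -c "
from h import *; st()"
```

```text
t 6.75 box [-83.8  65.8 103.8] yaw -13.4 tiltz [-0.005  0.001 -1.   ] F [-0.9 -0.2 -0.7] grip 0.2 q [-0.12  0.52  1.95  0.    0.68 -1.57]
```

>>> {"fn": "move_arm", "kwargs": {
  "targets": [
    [[0,-0.3,1,0,0,0],[0,0,1.5,0,0,0],[0,0,1.5,0,0,0],[0,0,1,0,0,0],[0,0,0.6,0,0,0],[0,0,0.5,0,0,0],[0,0,0,0,0,0]]
  ]
}}

```text
t: 7.33
tcp_pos: [516.0, -1.2, 46.0]
tcp_rot: [-0.0, 0.058, 0.998, 0.0]
force: [-0.2, -0.4, 0.2]
grip_width: -0.1
finger_force: 0.0
```

```bash
python3 -c "
from h import *; st()
crop(env.camera('side'),300,190,200,150,4,'pics/s4.png')"
```

```text
t 7.3333 box [-82.8  61.6  46. ] yaw -13.2 tiltz [-0.  0. -1.] F [-0.2 -0.3  0.2] grip -0.1 q [-0.13  0.61  1.99  0.    0.54 -1.58]
```

View pics/s4.png

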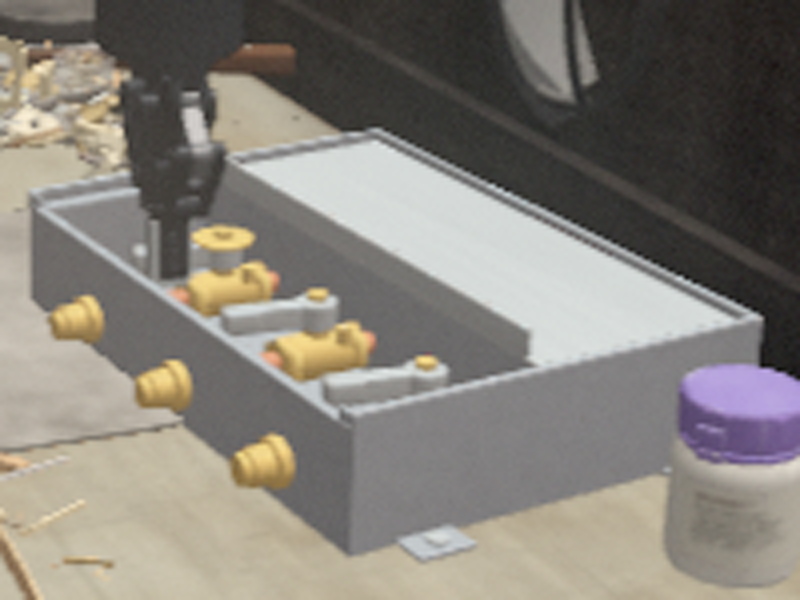

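The shut fingers stand in the bay just right of the tagged lever, at crop (165,260), and clear of the untagged levers. Next I close up to the lever and begin turning it.

>>> {"fn": "move_arm", "kwargs": {
  "targets": [
    [[0,0.6,0.3,0,0,0],[0,0.6,0,0,0,0],[0.23,0.5,0,0,0,7],[0.23,0.5,0,0,0,7],[0.23,0.5,0,0,0,7],[0.23,0.5,0,0,0,7],[0,0,0,0,0,0]]
  ]
}}

```text
t: 7.97
tcp_pos: [514.4, 33.7, 43.6]
tcp_rot: [-0.0, 0.301, 0.954, 0.0]
force: [-0.1, 0.8, 0.8]
grip_width: 0.1
finger_force: 0.2
```

```bash
python3 -c "
from h import *; st()"
```

```text
t 7.9667 box [-80.5  96.5  43.6] yaw -41.5 tiltz [-0.  0. -1.] F [-0.   0.8  0.8] grip 0.1 q [-0.06  0.62  1.99  0.    0.53 -1.02]
```

>>> {"fn": "move_arm", "kwargs": {
  "targets": [
    [[0.23,0.5,0,0,0,7],[0.23,0.5,0,0,0,7],[0.23,0.5,0,0,0,7],[0.23,0.5,0,0,0,7],[0.23,0.5,0,0,0,7],[0.23,0.5,0,0,0,7],[0.23,0.5,0,0,0,6.5],[0,0,0,0,0,0]]
  ]
}}

```text
t: 8.63
tcp_pos: [534.0, 65.4, 43.5]
tcp_rot: [-0.0, 0.664, 0.748, 0.0]
force: [-0.6, 1.1, 0.0]
grip_width: 0.1
finger_force: 0.6
```

```bash
python3 -c "
from h import *; st()"
```

```text
t 8.6333 box [-57.5 125.8  43.5] yaw -89.7 tiltz [-0.  0. -1.] F [-0.5  1.2  0. ] grip 0.1 q [-0.    0.64  1.94  0.    0.57 -0.12]
```

>>> {"fn": "move_arm", "kwargs": {
  "targets": [
    [[0,0.3,0,0,0,0],[0,0,0,0,0,0]]
  ]
}}

```text
t: 8.8
tcp_pos: [536.8, 65.1, 43.4]
tcp_rot: [-0.0, 0.662, 0.75, 0.0]
force: [-3.5, 2.4, 1.7]
grip_width: -0.1
finger_force: 1.2
```

>>> {"fn": "move_arm", "kwargs": {
  "targets": [
    [[0,0.2,0,0,0,0],[0,0,0,0,0,0]]
  ]
}}

```text
t: 8.97
tcp_pos: [538.3, 65.2, 43.3]
tcp_rot: [-0.001, 0.663, 0.749, -0.0]
force: [-4.2, 3.0, 2.4]
grip_width: 0.2
finger_force: 2.4
```

>>> {"fn": "move_arm", "kwargs": {
  "targets": [
    [[0,0.2,0,0,0,0],[0,0,0,0,0,0]]
  ]
}}

```text
t: 9.13
tcp_pos: [538.8, 65.4, 43.1]
tcp_rot: [-0.002, 0.663, 0.748, -0.002]
force: [-11.5, 1.1, 7.1]
grip_width: -0.3
finger_force: 6.5
```

Rising force means the stop. One more small push, then I'll back off, lift and retreat.

>>> {"fn": "move_arm", "kwargs": {
  "targets": [
    [[0,0.2,0,0,0,0],[0,0,0,0,0,0]]
  ]
}}

```text
t: 9.3
tcp_pos: [539.1, 65.6, 43.0]
tcp_rot: [-0.003, 0.663, 0.749, -0.003]
force: [-19.1, -0.9, 12.3]
grip_width: 0.1
finger_force: 10.7
```

>>> {"fn": "move_arm", "kwargs": {
  "targets": [
    [[0,-0.7,0,0,0,0],[0,-0.8,0,0,0,0],[0,-0.5,-1,0,0,0],[0,0,-3,0,0,0],[0,0,-3.5,0,0,0],[0,0,-3.5,0,0,0],[-3.5,0,0,0,0,0],[-3.5,0,0,0,0,0],[-3.5,0,0,0,0,0],[-3.5,0,0,0,0,0],[-3.5,0,0,0,0,0],[-3.5,0,0,0,0,0]]
  ]
}}

```text
t: 10.3
tcp_pos: [547.7, -147.2, 154.3]
tcp_rot: [0.001, 0.664, 0.748, 0.0]
force: [0.0, 0.5, 0.3]
grip_width: 0.3
finger_force: 0.0
```

>>> {"fn": "move_arm", "kwargs": {
  "targets": [
    [[-3.5,0,0,0,0,0],[-3.5,0,0,0,0,0],[-3.5,0,0,0,0,0],[-3.5,0,0,0,0,0],[0,0,0,0,0,0],[0,0,0,0,0,0]]
  ]
}}

```text
t: 10.8
tcp_pos: [563.8, -286.1, 153.7]
tcp_rot: [0.0, 0.665, 0.747, 0.0]
force: [-0.9, -0.0, -0.6]
grip_width: 0.3
finger_force: 0.0
```

```bash
python3 -c "
from h import *; st()
crop(env.camera('top'),250,115,200,150,4,'pics/t5.png')"
```

```text
t 10.8 box [ -67.4 -226.8  153.7] yaw -89.8 tiltz [ 0.001 -0.    -1.   ] F [-0.9  0.1 -0.6] grip 0.3 q [-0.57  0.58  1.62  0.    0.94 -0.69]
```

View pics/t5.png

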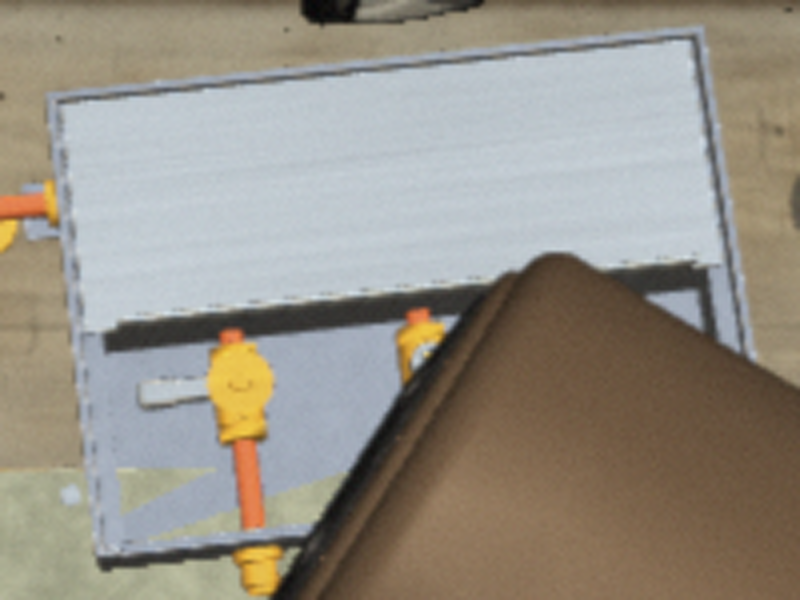

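The cover is fully back. The tagged lever's tip is at crop (140,393), square across its pipe, and nothing else was touched, so I'm handing in.

```bash
python3 -c "
from cell import env; print(env.job_done())"
```

```text
the job is handed in; nothing more can be done
None
```

I handed the job in at about 11 s: the cover is slid back against the rear wall, and the tagged lever (left valve) is shut against its stop, square across its pipe; the arm touched nothing else as far as I could see, but it hid the two untagged levers in the last picture.

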